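Clear the sprung chest lid and hold it just below its balance point

ROBOT

A 6-joint arm with a two-finger parallel gripper is mounted at the origin on a cart in front of the work surface, level with it; the furniture and walls round the work are solid. World frame = base frame: x ahead of the robot, y to its left, z up, the work surface at z = 0. Lengths are in mm, angles in rad, forces in N, time in s.
With the tool pointing down it reaches from about 275 to 750 mm from the base axis. Payload 10.2 kg.
Tool frame: the origin (TCP) lies between the finger pads; the fingertips stand 14 mm ahead of it and the grasp point (between the pads) lies 5 mm behind it (tip_reach is the distance from the TCP to the fingertips, in mm); z points along the fingers, y is the line along which they close (so a half turn about z gives the same grasp; the last joint's range is limited). The gripper opens to 85 mm and grips with 20 to 120 N. Pads are 22 mm wide; open, the fingers measure 114 mm over their backs; the gripper's body (76 mm by 85 mm) begins 54 mm behind the grasp point. The pads swing forward as they close: fully open they stand 13 mm farther back than shut.
Start: joints at [1.118, 0.313, 1.498, -0, 1.331, -0.223], TCP at [119.599, 511.202, 245.294] pointing down, gripper open.
Joint ranges: [-2.94, 2.94], [-0.97, 2.17], [0.19, 2.56], [-1.23, 4.37], [0.02, 3.11], [-2.88, 2.88]. Speed limits (rad/s): [2.39, 2.39, 3.01, 3.14, 3.14, 3.14].

INTERFACE

Orientations are given as a unit quaternion [w, x, y, z].
In Python, from rig import * gives the robot as it stands.
- The arm moves only by the tool arm_command, never from a script. Its argument "steps" is a list that holds one entry, the list of rows, each a list of 7 numbers: the opening, from 0 (shut) to 1 (fully open), then the shift along the tool's x, y, z each as a share of 0.05 m, from -1 to 1, then the turn, a rotation vector about the tool's x, y, z each as a share of 0.15 rad, from -1 to 1. A call has 1 to 8 rows; each row shifts and turns the commanded pose from where the row before left it, along the tool's axes as they then stand; what a row does not reach is not made up. A row lasts 1/8 s, in which the tool goes at most 62.5 mm and 10.7 degrees, less where a joint would pass 70% of its speed; a pose out of reach is approached as far as the arm can. A call with a number of a shift or a turn outside -1 to 1 is refused whole. A call with a gripper value outside its range is refused whole. The fingers move at their own pace and stop on an object; "squeeze" is the grip in N (left out, the last holds). Time passes only in rows, so rows that do not move let the fingers close. It gives the time, the measured TCP pose, the force, the opening and the grip force at its end, in the units of the state.
- sense(): the state, without advancing time (a new reading comes with each control period).
- capture(name): name is "scene" or "side" or "wrist"; returns the picture (384x512x3 uint8, red, green, blue); there is no depth.
- get_calibration(name): a dict with "intrinsics" (3x3 intrinsics, pixels), "rvec" (rotation vector, rad) and "tvec" (3), from world to camera coordinates, as OpenCV has them; the wrist camera has in their place "T_tool_cam" (4x4, takes a point from camera to tool coordinates, whose origin is the TCP and whose axes are the flange's). Camera axes: x right, y down, z forward; pixel columns grow to the right and rows downward; lengths in mm; the calibration is good to about 2 mm. The wrist camera is an equidistant fisheye: a pixel r from the principal point sees the ray r / f radians off the axis. A picture is of the moment at which its call begins: read the wrist's pose just before it. get_calibration takes no time and is no camera call.
- finish_job(): hands the job in; it is judged then, once.
The state is a dict: "time_s": time; "joints": joint angles; "dq": joint speeds; "tau": joint torques, N m; "eef_pos": TCP position; "ee_rot": TCP orientation; "force": force on the tool from outside, world axes, zero at the start; "wrist_torque": the same for the moment, N m; "grip_width": opening from 0.0 (shut) to 1.0 (fully open); "grip_force": force on a finger pad.
Only numpy, scipy, OpenCV 4.12 (cv2) and the standard library are available. Lean on these libraries where they do the work, as an engineer would, in place of code of your own. Each camera call takes 0.05 s, during which the arm holds its last target. There are 200 camera calls.

TASK

The wooden block with the yellow stripe was left lying on the lid of the sprung-lid chest: set it down (do not drop it) flat in the bottom of the tray with the yellow label and let go. Then take the lid by its steel bar and raise it until it is just past its balance point (pointer beyond the red mark on the gauge beside the lid), without throwing it open or letting it run to its open stop, and ease it back and hold it still just below the balance point, pointer in the green band, so that the spring can be adjusted; finish while still holding the bar. Leave the green-striped block, the cork block and the black tape roll where they are.

Things in the scene. Friction and masses are not known exactly. Their poses are not given: they have to be found in the camera images.
- block_yellow: dark brown wooden block 66 (x) x 42 (y) x 36 (z) mm, 50 to 105 g, with a yellow stripe round it near its -x end; starts lying flat on the closed chest lid. Origin: centre of its underside; z up. Either way round along x will do in the tray.
- block_green: the same kind of block with a green stripe, already stored in the tray with the green label; leave it. Origin: centre of its underside.
- tray_yellow: fixed plywood tray, outside 82 (x) x 58 (y) x 16 (z) mm, with a yellow label tab 22 mm long, 11 mm high on its -x end; pocket 74 (x) x 50 (y) mm, floor 4 mm above the bench, walls 4 mm thick. Origin: centre of the 82 x 58 underside. In a row along y with two like trays about 110 mm apart, in any order: green label (holds the green-striped block), blue label (empty).
- slot_yellow (a point): centre of the pocket floor of the yellow-labelled tray; axes as the tray's.
- chest: fixed plywood chest 220 (x) x 240 (y) mm; closed lid's top at 92 mm. Origin: centre of its underside; -x is its front, +x the hinge side. Beside the lid on the left (+y) a gauge ribbon, 92 mm radius, curves up round the hinge to 167 mm above the bench: white, green band 0.70 to 0.87 rad, red mark 0.87 to 0.93 rad at the balance point, white; a red pointer on the lid's left edge runs over it.
- lid_hinge (a point): middle of the lid's hinge line, at the back of the chest's top edge, 80 mm above the bench; the hinge line runs along the chest's y.
- chest_lid (a joint): lid angle in rad: 0 closed, growing as its front swings up; open stop 1.25. A spring bears most of the weight: below the balance point at 0.90 rad the lid falls shut if let go (1 to 2 N at the bar when closed, less towards balance), above it the spring carries it open to the stop. Green band to hold it in: 0.70 to 0.87 rad.
- lid_bar (a point): lid handle: steel bar 12 mm thick, parallel to the hinge, between two posts (98 mm free), 45 mm in front of the lid's front edge. Origin: middle of the bar; its y runs along it. Closed: 86 mm above the bench, 265 mm in front of and 6 mm above the hinge line, and swings round that. Pinched from above, a finger before and behind it, it turns in the grip, so the gripper can point down all the way.
- cork_block: cork sanding block 55 x 86 x 32 mm lying to the right; leave it. Origin: centre of its underside.
- tape_black: roll of black tape, 58 mm across, 19 mm high, lying to the right; leave it. Origin: centre of its underside.
There are look-alikes about, which are no part of the job. Leave any blue look-alike of the block_yellow alone.

How it is judged:
By the outcome, as a careful person would: the job done as asked, in the order asked, and still so for the second after the job is handed in, while the arm keeps its last pose, push and grip.
It also fails if it takes over 64 s, if anything falls off the work surface, if the arm or the gripper's body presses on something with over 40 N, if the wrist force passes 120 N, or if a joint passes its speed limit or range.

## Working session

There is one attempt and no reset: what is moved stays moved. The work goes in short steps, Python scripts to look and compute and a tool call to move; the robot and the scene stay as the last step left them, time stands still between calls to the robot, and variables do not carry over. Pictures are saved under pics/ and viewed, at most 10 in all, crops included, and the job is handed in when it is done.

Besides the shell and the picture viewer there is one more tool, called by a JSON object that holds its "method" and its "body". arm_command: Moves the arm, as the interface text tells. Its arguments: {"type":"object","properties":{"steps":{"type":"array"},"squeeze":{"type":"number"}},"required":["steps"]}

```bash
mkdir -p pics
python3 - <<'E'
from rig import *
import cv2,numpy as np
s=sense();print(s['eef_pos'],s['ee_rot'],s['force'],s['grip_width'])
for n in ("scene","side","wrist"):
    im=capture(n);np.save(f'pics/{n}0.npy',im);cv2.imwrite(f'pics/{n}0.png',cv2.cvtColor(im,cv2.COLOR_RGB2BGR));c=get_calibration(n);print(n,c)
a=[cv2.imread(f'pics/{n}0.png') for n in("scene","side")]
E
```

```text
[119.49691524 510.97190372 244.71939889] [-2.30111648e-04  1.14650142e-01  9.93405708e-01 -6.25241086e-04] [-0.21486359  0.19197083 -0.24157472] 0.9975106420908695
scene {'intrinsics': array([[424.10692891,   0.        , 259.50768309],
       [  0.        , 424.10692891, 196.4961882 ],
       [  0.        ,   0.        ,   1.        ]]), 'rvec': array([ 2.13427344, -1.1987822 ,  0.45250646]), 'tvec': array([-294.93079657,  408.34638326, 1222.94387334])}
side {'intrinsics': array([[365.67854302,   0.        , 256.2607698 ],
       [  0.        , 365.67854302, 188.32252888],
       [  0.        ,   0.        ,   1.        ]]), 'rvec': array([ 2.29666118, -0.02826718,  0.01337612]), 'tvec': array([-544.53525813,   61.6603278 , 1245.31842164])}
wrist {'intrinsics': array([[297.31863964,   0.        , 256.432586  ],
       [  0.        , 297.31863964, 187.67002018],
       [  0.        ,   0.        ,   1.        ]]), 'T_tool_cam': array([[ 9.38760036e-05, -9.56302878e-01, -2.92377834e-01,
         7.32104263e+01],
       [ 9.99999984e-01,  4.54918312e-05,  1.72284035e-04,
        -3.91779445e-01],
       [-1.51454916e-04, -2.92377845e-01,  9.56302867e-01,
        -1.29879033e+02],
       [ 0.00000000e+00,  0.00000000e+00,  0.00000000e+00,
         1.00000000e+00]])}
```

View pics/scene0.png

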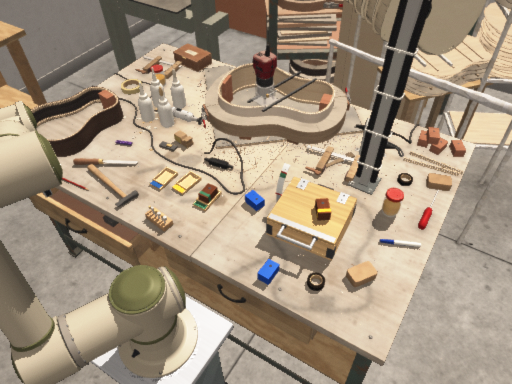

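View pics/side0.png

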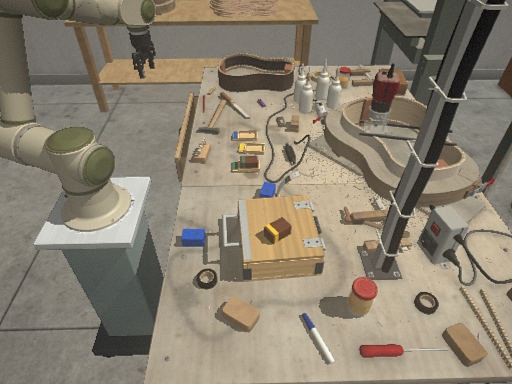

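The scene shows the striped block on the lid at (322,209), with the bar in front at (297,239). There are blue blocks at (255,200) and (268,270), and the green-striped block in a tray at (207,196). The empty trays are at (187,183) and (163,179).

Candidates for the block:
- (322,209), brown with a yellow stripe on the lid: chosen.
- (207,196), green stripe: leave.
- (255,200) and (268,270), blue: leave.

Candidates for the tray: (187,183) looks yellow, (163,179) looks blue. I'll check both choices in one close crop.

Run:
```python
import cv2,numpy as np
a=cv2.imread('pics/scene0.png');b=cv2.imread('pics/side0.png')
f=lambda i,x,y:cv2.resize(i[y:y+75,x:x+100],(400,300),interpolation=cv2.INTER_CUBIC)
cv2.imwrite('pics/crop1.png',np.vstack([np.hstack([f(a,140,150),f(a,265,180)]),np.hstack([f(b,200,115),f(b,220,195)])]))
```

```text
(no output)
```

View pics/crop1.png

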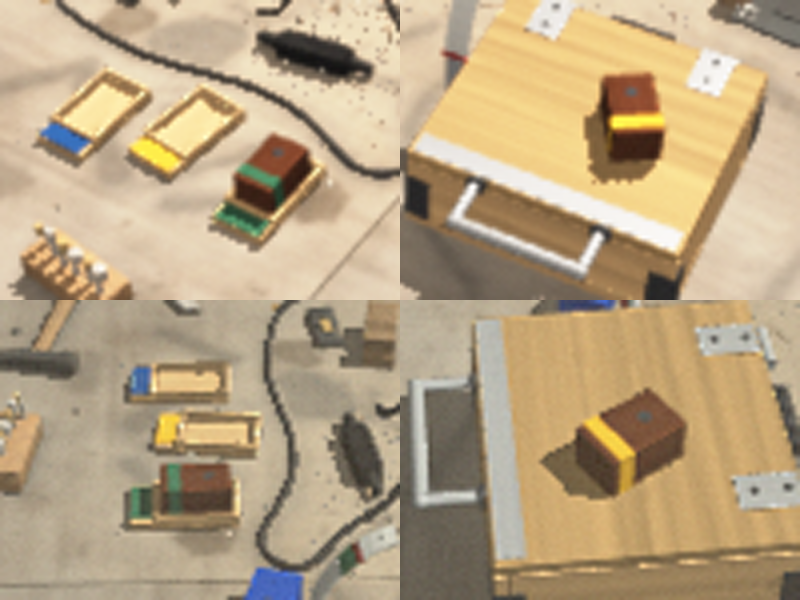

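The crops confirm the choices. The middle tray has the yellow label, and the block with the yellow stripe lies turned on the lid with its stripe toward the front. Next I'll locate things coarsely from corners picked in both views.

```bash
cat > h.py <<'E'
from rig import *
import cv2,numpy as np
from scipy.spatial.transform import Rotation as R
def tool(s):
    q=s['ee_rot'];return R.from_quat([q[1],q[2],q[3],q[0]]).as_matrix(),np.array(s['eef_pos'])
def rays(n,px,s=None):
    c=get_calibration(n);K=c['intrinsics'];px=np.atleast_2d(np.array(px,float))
    d=np.c_[(px[:,0]-K[0,2])/K[0,0],(px[:,1]-K[1,2])/K[1,1]]
    if n=='wrist':
        r=np.linalg.norm(d,axis=1)+1e-12;v=np.c_[d*(np.sin(r)/r)[:,None],np.cos(r)]
        T=c['T_tool_cam'];M,p=tool(s);return M@T[:3,3]+p,v@(M@T[:3,:3]).T
    M=cv2.Rodrigues(c['rvec'])[0];return -M.T@c['tvec'],np.c_[d,np.ones(len(d))]@M
def plane(n,px,z,s=None):
    o,v=rays(n,px,s);return o+v*((z-o[2])/v[:,2])[:,None]
def project(n,P,s=None):
    c=get_calibration(n);P=np.atleast_2d(P).astype(float)
    if n!='wrist':return cv2.projectPoints(P,c['rvec'],c['tvec'],c['intrinsics'],None)[0][:,0]
    T=c['T_tool_cam'];M,p=tool(s);Q=((P-p)@M-T[:3,3])@T[:3,:3]
    r=np.linalg.norm(Q[:,:2],axis=1);t=np.arctan2(r,Q[:,2]);K=c['intrinsics']
    return Q[:,:2]*(t/r)[:,None]*K[0,0]+K[:2,2]
def tri(a,b):
    o1,v1=rays('scene',a);o2,v2=rays('side',b);out=[]
    for x,y in zip(v1,v2):
        k=np.linalg.lstsq(np.c_[x,-y],o2-o1,rcond=None)[0];p,q=o1+k[0]*x,o2+k[1]*y;out.append([*(p+q)/2,np.linalg.norm(p-q)])
    return np.array(out)
def snap(n,name):
    s=sense();im=capture(n);cv2.imwrite(f'pics/{name}.png',cv2.cvtColor(im,cv2.COLOR_RGB2BGR));return s,im
E
python3 - <<'E'
from h import *
np.set_printoptions(precision=1,suppress=True)
A=lambda l,ox,oy:np.array(l,float)/4+[ox-.4,oy-.4]
print('tray sc',plane('scene',A([(108+90,84),(245,110),(175,175),(128,150)],140,150),16))
print('tray si',plane('side',A([(158,113),(260,113),(261,150),(153,148)],200,115),16))
print('bar',tri(A([(57,217),(183,270)],265,180),A([(17,83),(21,198)],220,195)))
print('lid front',tri(A([(13,148),(283,250)],265,180),A([(80,20),(98,260)],220,195)))
print('lid sc',plane('scene',A([(13,148),(283,250),(365,75)],265,180),92))
print('blk sc',plane('scene',A([(202,77),(252,72),(262,115),(211,118)],265,180),128))
print('blk si',plane('side',A([(245,88),(286,128),(230,160),(188,118)],220,195),128))
E
```

```text
tray sc [[587.4 341.1  16. ]
 [582.  279.2  16. ]
 [478.9 283.4  16. ]
 [481.5 342.2  16. ]]
tray si [[482.8 344.4  16. ]
 [587.4 341.9  16. ]
 [585.7 277.5  16. ]
 [478.4 283.5  16. ]]
bar [[ 444.9 -146.1   95.     1.1]
 [ 451.8 -254.9   93.6    2. ]]
lid front [[ 490.5  -77.8   92.8    2.3]
 [ 504.5 -314.5  100.7    2.7]]
lid sc [[ 490.   -78.4   92. ]
 [ 509.7 -313.7   92. ]
 [ 716.  -295.6   92. ]]
blk sc [[ 611.  -188.9  128. ]
 [ 637.4 -222.   128. ]
 [ 598.6 -249.5  128. ]
 [ 574.3 -215.4  128. ]]
blk si [[ 609.5 -186.4  128. ]
 [ 634.7 -225.1  128. ]
 [ 594.4 -253.1  128. ]
 [ 567.9 -214.2  128. ]]
```

```bash
cat >> h.py <<'E'
def plan(target,phi,n,open_=1.0,s=None,start=None):
    """rows for a straight line, tool down, tool y at world angle phi"""
    M,p=tool(sense()) if start is None else start
    a=np.arctan2(M[1,1],M[0,1]);zz=np.array([[np.sin(phi)*-1,np.cos(phi),0],[np.cos(phi),np.sin(phi),0],[0,0,-1]]).T
    # x = y cross z ; y=(cos,sin,0), z=(0,0,-1)
    y=np.array([np.cos(phi),np.sin(phi),0]);z=np.array([0,0,-1.]);zz=np.c_[np.cross(y,z),y,z]
    M=M.copy();p=p.copy()
    for i in range(n):
        sh=np.round(M.T@((np.array(target)-p)/(n-i))/50,2)
        w=np.round(R.from_matrix(M.T@zz).as_rotvec()/(n-i)/.15,2)
        print([open_]+[float(v)+0. for v in [*sh,*w]],end=',' if i<n-1 else '\n')
        if max(abs(sh).max(),abs(w).max())>1: print('OVER')
        p=p+M@sh*50;M=M@R.from_rotvec(w*.15).as_matrix()
    print('end',p.round(1),np.arctan2(M[1,1],M[0,1]).round(3));return M,p
E
python3 -c "
from h import *
plan([600,-218,245],-0.951,20,0.8)"
```

```text
[0.8, -0.63, -0.6, 0.0, 0.0, 0.0, 0.76],[0.8, -0.7, -0.52, 0.0, 0.0, 0.0, 0.76],[0.8, -0.75, -0.44, 0.0, 0.0, 0.0, 0.76],[0.8, -0.8, -0.35, 0.0, 0.0, 0.0, 0.76],[0.8, -0.83, -0.26, 0.0, 0.0, 0.0, 0.76],[0.8, -0.86, -0.16, 0.0, 0.0, 0.0, 0.77],[0.8, -0.87, -0.06, 0.0, 0.0, 0.0, 0.76],[0.8, -0.87, 0.04, 0.0, 0.0, 0.0, 0.77],[0.8, -0.86, 0.14, 0.0, 0.0, 0.0, 0.76],[0.8, -0.84, 0.23, 0.0, 0.0, 0.0, 0.77],[0.8, -0.81, 0.33, 0.0, 0.0, 0.0, 0.76],[0.8, -0.77, 0.42, 0.0, 0.0, 0.0, 0.77],[0.8, -0.72, 0.5, 0.0, 0.0, 0.0, 0.76],[0.8, -0.65, 0.58, 0.0, 0.0, 0.0, 0.77],[0.8, -0.58, 0.65, 0.0, 0.0, 0.0, 0.76],[0.8, -0.5, 0.72, 0.0, 0.0, 0.0, 0.77],[0.8, -0.42, 0.77, 0.0, 0.0, 0.0, 0.76],[0.8, -0.33, 0.81, 0.0, 0.0, 0.0, 0.77],[0.8, -0.23, 0.84, 0.0, 0.0, 0.0, 0.76],[0.8, -0.13, 0.87, 0.01, 0.0, 0.01, 0.77]
end [ 600.2 -217.9  244.8] -0.951
```

{"method": "arm_command", "body": {"steps": [[[0.8, -0.63, -0.6, 0, 0, 0, 0.76], [0.8, -0.7, -0.52, 0, 0, 0, 0.76], [0.8, -0.75, -0.44, 0, 0, 0, 0.76], [0.8, -0.8, -0.35, 0, 0, 0, 0.76], [0.8, -0.83, -0.26, 0, 0, 0, 0.76], [0.8, -0.86, -0.16, 0, 0, 0, 0.77], [0.8, -0.87, -0.06, 0, 0, 0, 0.76], [0.8, -0.87, 0.04, 0, 0, 0, 0.77]]]}}

```text
time_s: 1.15
eef_pos: [312.6, 219.3, 245.3]
ee_rot: [0.0, 0.543, 0.84, 0.0]
force: [0.2, -0.7, 0.1]
grip_width: 0.799
grip_force: 0.0
```

{"method": "arm_command", "body": {"steps": [[[0.8, -0.86, 0.14, 0, 0, 0, 0.76], [0.8, -0.84, 0.23, 0, 0, 0, 0.77], [0.8, -0.81, 0.33, 0, 0, 0, 0.76], [0.8, -0.77, 0.42, 0, 0, 0, 0.77], [0.8, -0.72, 0.5, 0, 0, 0, 0.76], [0.8, -0.65, 0.58, 0, 0, 0, 0.77], [0.8, -0.58, 0.65, 0, 0, 0, 0.76], [0.8, -0.5, 0.72, 0, 0, 0, 0.77]]]}}

```text
time_s: 2.15
eef_pos: [504.7, -72.7, 245.1]
ee_rot: [-0.0, 0.859, 0.512, -0.0]
force: [0.1, 0.9, 1.3]
grip_width: 0.803
grip_force: 0.0
```

{"method": "arm_command", "body": {"steps": [[[0.8, -0.42, 0.77, 0, 0, 0, 0.76], [0.8, -0.33, 0.81, 0, 0, 0, 0.77], [0.8, -0.23, 0.84, 0, 0, 0, 0.76], [0.8, -0.13, 0.87, 0, 0, 0, 0.77], [0.8, 0, 0, 0, 0, 0, 0], [0.8, 0, 0, 0, 0, 0, 0]]]}}

```text
time_s: 2.9
eef_pos: [600.1, -217.2, 244.9]
ee_rot: [-0.0, 0.952, 0.305, -0.0]
force: [0.1, -0.1, -0.4]
grip_width: 0.802
grip_force: 0.0
```

Run:
```python
from h import *
s,im=snap('wrist','w1');M,p=tool(s);np.set_printoptions(precision=1,suppress=True);print(s['time_s'],p,M,s['force'])
b=cv2.imread('pics/w1.png');cv2.imwrite('pics/w1b.png',cv2.resize(b,(768,576),interpolation=cv2.INTER_CUBIC))
np.save('pics/w1s.npy',s,allow_pickle=True)
```

```text
2.9 [ 600.1 -217.2  244.9] [[ 0.8  0.6 -0. ]
 [ 0.6 -0.8  0. ]
 [-0.  -0.  -1. ]] [ 0.1 -0.1 -0.4]
```

View pics/w1b.png

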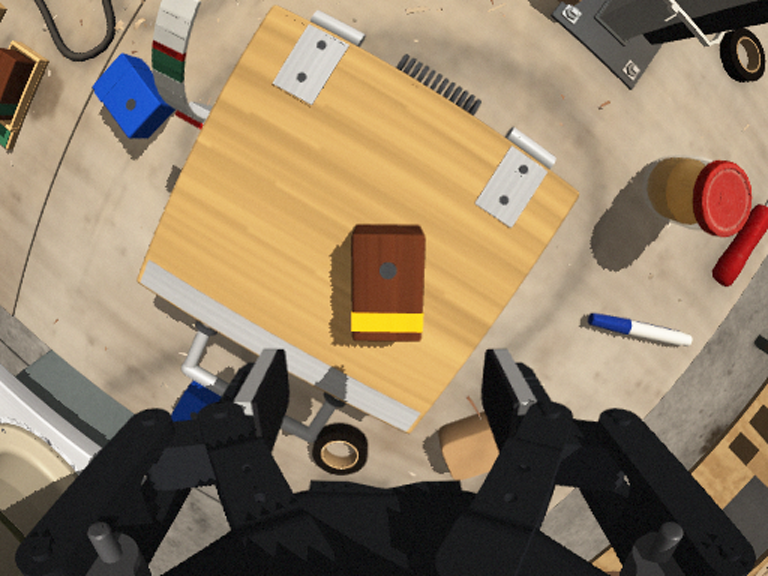

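The close wrist view shows the block's top at (352..424, 235..340 in the 1.5× picture), lined up with the gripper. The lid corners are at (138,280), (410,432), (577,195) and (278,7).

Run:
```python
from h import *
np.set_printoptions(precision=1,suppress=True)
s=np.load('pics/w1s.npy',allow_pickle=True).item()
def at(l,z):return plane('wrist',(np.array(l,float)+.5)/1.5-.5,z,s)
B=at([(352,236),(425,236),(424,333),(351,333),(424,341),(351,341)],128);print(B)
M,p=tool(s);print('tool',(B-p)@M)
print('back bottom',(at([(356,226),(422,226)],128)-p)@M)
L=at([(138,281),(410,432),(577,195),(278,7)],92);print(L)
for a,b in((0,1),(1,2),(3,2),(0,3)):
    d=L[b]-L[a];print(np.linalg.norm(d),np.arctan2(d[1],d[0]))
print('lidcentre',L.mean(0)); print('barR',at([(300,432),(190,365)],86))
im=cv2.imread('pics/w1.png');h=cv2.cvtColor(im,cv2.COLOR_BGR2HSV)
m=cv2.inRange(h,(22,200,150),(35,255,255));k=cv2.findContours(m,0,2)[0];k=max(k,key=cv2.contourArea);r=cv2.minAreaRect(k);print(r)
bx=cv2.boxPoints(r);P=plane('wrist',bx,128,s);print(P,(P-p)@M)
```

```text
[[ 611.7 -187.6  128. ]
 [ 635.6 -221.   128. ]
 [ 588.  -256.3  128. ]
 [ 562.3 -220.5  128. ]
 [ 583.7 -259.6  128. ]
 [ 557.9 -223.5  128. ]]
tool [[ 26.7 -17.3 117. ]
 [ 26.7  23.9 116.9]
 [-32.6  24.9 116.9]
 [-32.6 -19.2 117. ]
 [-37.9  25.  116.9]
 [-37.9 -19.4 117. ]]
back bottom [[ 32.4 -15.  117. ]
 [ 32.5  22.1 116.9]]
[[ 485.8  -75.8   92. ]
 [ 504.3 -311.    92. ]
 [ 716.6 -294.4   92. ]
 [ 701.1  -62.4   92. ]]
235.90305596378766 -1.492603498331163
212.997633441644 0.07784965396436032
232.57040628452543 -1.5042289732415492
215.72843537611487 0.06233212634602951
lidcentre [ 602.  -185.9   92. ]
barR [[ 448.6 -243.6   86. ]
 [ 446.3 -141.5   86. ]]
((257.5, 215.0), (12.0, 47.0), 90.0)
[[ 572.8 -213.6  128. ]
 [ 597.1 -247.7  128. ]
 [ 587.8 -254.7  128. ]
 [ 563.1 -220.2  128. ]] [[-20.1 -18.7 117. ]
 [-20.1  23.1 116.9]
 [-31.8  23.5 116.9]
 [-31.8 -19.  117. ]]
```

{"method": "arm_command", "body": {"steps": [[[0.8, -0.06, 0.03, 0.7, 0, 0, 0], [0.75, -0.05, 0.03, 0.8, 0, 0, 0], [0.7, 0, 0, 0.7, 0, 0, 0], [0.7, 0, 0, 0.3, 0, 0, 0], [0.7, 0, 0, 0, 0, 0, 0], [0.4, 0, 0, 0, 0, 0, 0], [0.4, 0, 0, 0, 0, 0, 0], [0.4, 0, 0, 0, 0, 0, 0]]], "squeeze": 40}}

```text
time_s: 3.95
eef_pos: [598.3, -223.6, 122.3]
ee_rot: [0.001, 0.952, 0.305, 0.001]
force: [-0.2, 1.7, 7.1]
grip_width: 0.482
grip_force: 43.0
```

{"method": "arm_command", "body": {"steps": [[[0.3, 0, 0, 0, 0, 0, 0], [0.3, 0, 0, 0, 0, 0, 0], [0.3, 0, 0, 0, 0, 0, 0]]]}}

```text
time_s: 4.32
eef_pos: [598.3, -223.6, 122.2]
ee_rot: [0.001, 0.952, 0.305, 0.001]
force: [-0.4, 2.0, 7.6]
grip_width: 0.478
grip_force: 43.0
```

```bash
python3 -c "
from h import *
M,p=tool(sense());a=plan([p[0],p[1],250],-0.951,3,0.3)
plan([490,311,245],-1.571,13,0.3,start=a)"
```

```text
[0.3, 0.0, 0.0, -0.85, 0.01, 0.0, 0.0],[0.3, 0.0, 0.0, -0.85, 0.0, 0.0, 0.0],[0.3, 0.0, 0.0, -0.86, 0.01, -0.01, 0.0]
end [ 598.  -223.5  250.2] -0.951
[0.3, 0.34, -0.77, 0.01, 0.0, 0.0, 0.32],[0.3, 0.31, -0.78, 0.01, 0.0, 0.0, 0.32],[0.3, 0.27, -0.79, 0.01, 0.0, 0.0, 0.32],[0.3, 0.23, -0.81, 0.01, 0.0, 0.0, 0.32],[0.3, 0.19, -0.82, 0.01, 0.0, 0.0, 0.32],[0.3, 0.15, -0.82, 0.01, 0.0, 0.0, 0.32],[0.3, 0.11, -0.83, 0.01, 0.0, 0.0, 0.32],[0.3, 0.07, -0.84, 0.01, 0.0, 0.0, 0.32],[0.3, 0.03, -0.84, 0.01, 0.0, 0.0, 0.31],[0.3, -0.01, -0.84, 0.0, 0.0, 0.0, 0.32],[0.3, -0.05, -0.84, 0.01, 0.0, 0.0, 0.31],[0.3, -0.09, -0.83, 0.0, 0.0, 0.0, 0.32],[0.3, -0.12, -0.83, 0.01, 0.0, 0.0, 0.31]
end [490.1 311.2 244.9] -1.57
```

{"method": "arm_command", "body": {"steps": [[[0.3, 0, 0, -0.5, 0, 0, 0], [0.3, 0, 0, -0.9, 0, 0, 0], [0.3, 0, 0, -0.9, 0, 0, 0], [0.3, 0, 0, -0.26, 0, 0, 0], [0.3, 0.34, -0.77, 0, 0, 0, 0.32], [0.3, 0.31, -0.78, 0, 0, 0, 0.32], [0.3, 0.27, -0.79, 0, 0, 0, 0.32], [0.3, 0.23, -0.81, 0, 0, 0, 0.32]]]}}

```text
time_s: 5.32
eef_pos: [563.9, -57.4, 247.3]
ee_rot: [-0.0, 0.977, 0.211, -0.001]
force: [0.1, 0.1, -1.0]
grip_width: 0.484
grip_force: 42.0
```

{"method": "arm_command", "body": {"steps": [[[0.3, 0.19, -0.82, 0, 0, 0, 0.32], [0.3, 0.15, -0.82, 0, 0, 0, 0.32], [0.3, 0.11, -0.83, 0, 0, 0, 0.32], [0.3, 0.07, -0.84, 0, 0, 0, 0.32], [0.3, 0.03, -0.84, 0, 0, 0, 0.31], [0.3, -0.01, -0.84, 0, 0, 0, 0.32], [0.3, -0.05, -0.84, 0, 0, 0, 0.31], [0.3, -0.09, -0.83, 0, 0, 0, 0.32]]]}}

```text
time_s: 6.32
eef_pos: [497.0, 271.4, 247.3]
ee_rot: [0.0, 1.0, 0.023, -0.001]
force: [-0.5, 0.5, -2.3]
grip_width: 0.48
grip_force: 42.0
```

{"method": "arm_command", "body": {"steps": [[[0.3, -0.12, -0.83, 0.05, 0, 0, 0.31], [0.3, 0, 0, 0, 0, 0, 0], [0.3, 0, 0, 0, 0, 0, 0]]]}}

```text
time_s: 6.7
eef_pos: [489.7, 310.8, 245.1]
ee_rot: [0.0, 1.0, 0.0, -0.001]
force: [-0.6, -0.3, -1.7]
grip_width: 0.483
grip_force: 42.0
```

Run:
```python
from h import *
s,im=snap('wrist','w2');M,p=tool(s);np.set_printoptions(precision=3,suppress=True);print(s['time_s'],p,M,s['force'],s['grip_width'])
b=cv2.imread('pics/w2.png');cv2.imwrite('pics/w2b.png',cv2.resize(b,(768,576),interpolation=cv2.INTER_CUBIC))
np.save('pics/w2s.npy',s,allow_pickle=True)
```

```text
6.7 [489.734 310.849 245.093] [[ 1.     0.001 -0.001]
 [ 0.001 -1.    -0.001]
 [-0.001  0.001 -1.   ]] [-0.557 -0.29  -1.669] 0.4834935594731838
```

View pics/w2b.png

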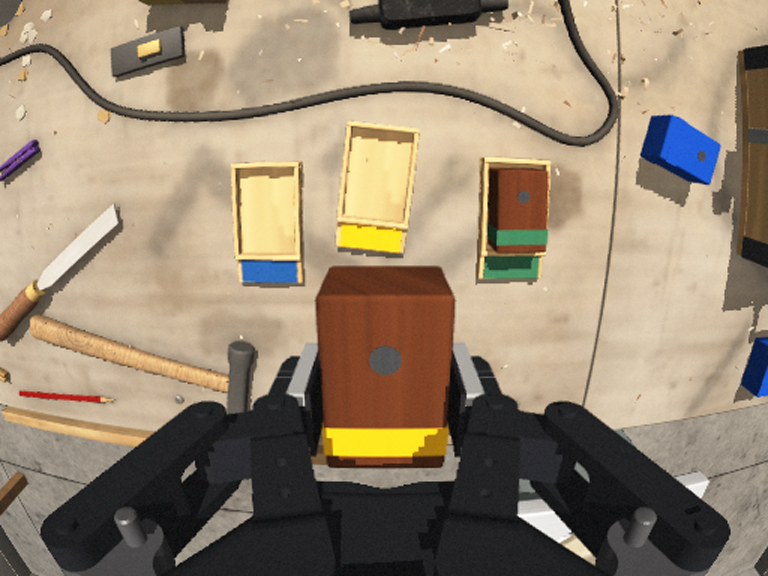

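The middle tray has the yellow label. Its rim corners are about (346,123), (420,129), (409,228) and (337,221), so it is turned slightly. The held block is level and straight in the fingers.

Run:
```python
from h import *
np.set_printoptions(precision=2,suppress=True)
s=np.load('pics/w2s.npy',allow_pickle=True).item()
def at(l,z):return plane('wrist',(np.array(l,float)+.5)/1.5-.5,z,s)
L=at([(346,123),(420,129),(409,228),(337,221)],16);print(L,L.mean(0))
for a,b in((0,1),(1,2),(3,2),(0,3)):
    d=L[b]-L[a];print(np.linalg.norm(d),np.arctan2(d[1],d[0]))
B=at([(318,296),(454,296),(448,457),(323,457)],251);print('block',B-tool(s)[1])
b=cv2.imread('pics/w2.png');a=cv2.resize(b[70:180,205:300],None,fx=5,fy=5,interpolation=cv2.INTER_CUBIC);cv2.imwrite('pics/w2c.png',a)
```

```text
[[587.08 340.86  16.  ]
 [582.22 282.3   16.  ]
 [501.67 290.36  16.  ]
 [507.58 349.09  16.  ]] [544.64 315.65  16.  ]
58.76487691371843 -1.653699632209758
80.95031195041867 3.041882100129961
59.03237887508978 -1.6710647033193866
79.93022876797126 3.0384316760584724
block [[ 33.25  19.16   5.91]
 [ 33.27 -21.06   5.91]
 [-27.1  -22.97   5.91]
 [-27.08  21.21   5.91]]
```

View pics/w2c.png

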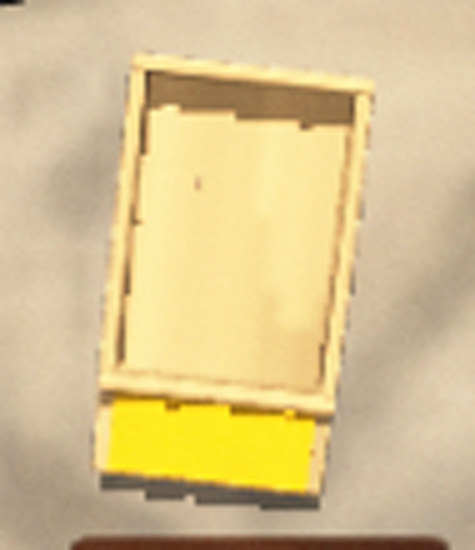

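Run:
```python
from h import *
c,sn=np.cos(-.097),np.sin(-.097)
out=[]
for n,o in(('scene',(160,155)),('side',(225,135))):
    im=cv2.imread(f'pics/{n}0.png')[o[1]:o[1]+50,o[0]:o[0]+50];im=cv2.resize(im,(400,400),interpolation=cv2.INTER_CUBIC)
    for X,Y,z,col in((41,29,16,(0,0,255)),(37,25,4,(255,0,0))):
        P=np.array([[544.6+c*x-sn*y,316+sn*x+c*y,z] for x,y in((X,Y),(X,-Y),(-X,-Y),(-X,Y))])
        q=((project(n,P)-o+.5)*8*16).astype(int);cv2.polylines(im,[q],True,col,1,cv2.LINE_AA,4)
    out.append(im)
cv2.imwrite('pics/ov.png',np.hstack(out))
```

```text
(no output)
```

View pics/ov.png

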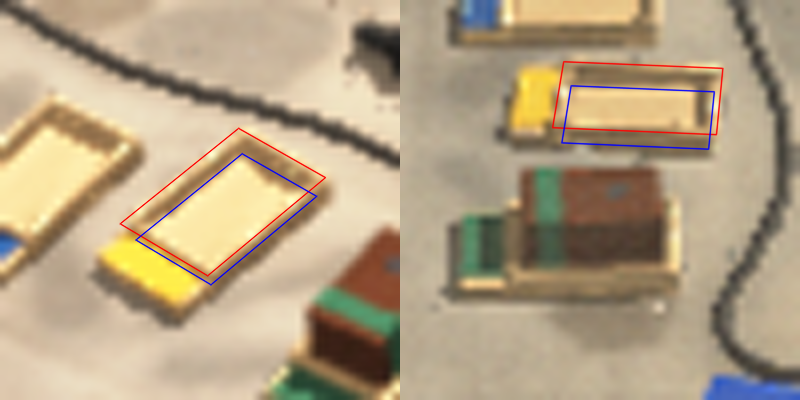

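The overlay shows the wrist fix about 3 mm off the far cameras' view, which matters against 4 mm of clearance. I'll descend short of the tray with the yaw matched and look again from close up.

{"method": "arm_command", "body": {"steps": [[[0.3, -0.3, -0.03, 0.9, 0, 0, 0.32], [0.3, -0.3, -0.03, 0.9, 0, 0, 0.32], [0.3, -0.3, 0, 0.9, 0, 0, 0], [0.3, 0, 0, 0.9, 0, 0, 0], [0.3, 0, 0, 0, 0, 0, 0], [0.3, 0, 0, 0, 0, 0, 0]]]}}

```text
time_s: 7.5
eef_pos: [446.2, 316.3, 67.6]
ee_rot: [-0.001, 0.999, -0.048, 0.001]
force: [-0.6, 0.1, -0.6]
grip_width: 0.479
grip_force: 42.0
```

Run:
```python
from h import *
s,im=snap('wrist','w3');M,p=tool(s);np.set_printoptions(precision=4,suppress=True);print(s['time_s'],p,M,s['force'],s['grip_width'])
b=cv2.imread('pics/w3.png');cv2.imwrite('pics/w3b.png',cv2.resize(b[:300,100:500],(800,600),interpolation=cv2.INTER_CUBIC))
np.save('pics/w3s.npy',s,allow_pickle=True)
```

```text
7.5 [446.2496 316.3439  67.5966] [[ 0.9953 -0.0964  0.0025]
 [-0.0964 -0.9953  0.001 ]
 [ 0.0023 -0.0012 -1.    ]] [-0.5528  0.0615 -0.6354] 0.47886133826636135
```

View pics/w3b.png

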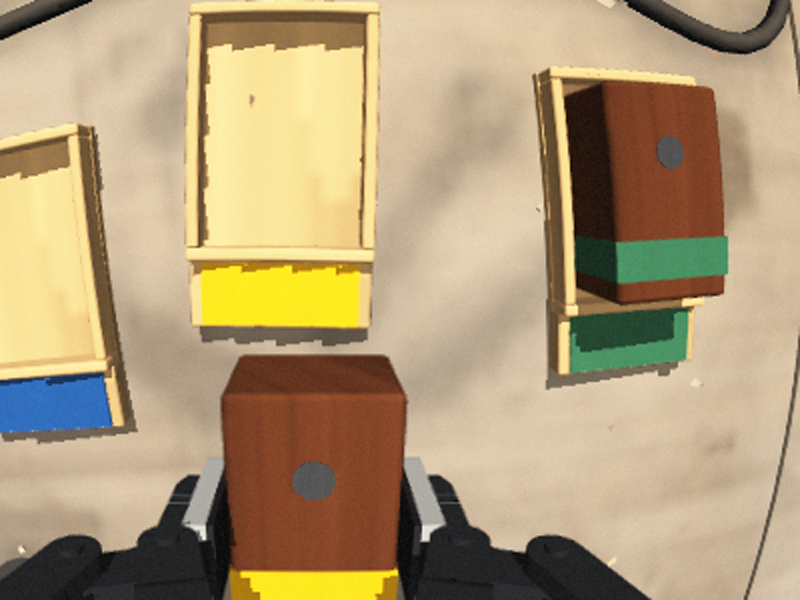

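The yellow tray's rim is at (190..380, 4..258) and the held block's front top edge at (223..405, 394), with their yaws matched. I'll work out the rest in tool coordinates.

Run:
```python
from h import *
np.set_printoptions(precision=2,suppress=True)
s=np.load('pics/w3s.npy',allow_pickle=True).item();M,p=tool(s)
def at(l,z):return (plane('wrist',(np.array(l,float)+.5)/2-.5+[100,0],z,s)-p)@M
L=at([(190,4),(380,4),(376,260),(187,258)],16);print(L,L.mean(0))
z0=p[2]-30.2
print(at([(223,394),(405,394),(398,570),(230,570)],z0+36));print(at([(240,357),(387,357)],z0))
```

```text
[[139.46 -37.36  51.97]
 [138.22  20.77  51.9 ]
 [ 57.27  19.7   51.71]
 [ 58.3  -38.57  51.78]] [98.31 -8.87 51.84]
[[ 33.43 -19.54  -5.7 ]
 [ 33.45  20.88  -5.75]
 [-13.83  22.03  -5.86]
 [-13.86 -20.64  -5.81]]
[[ 32.24 -20.03  30.3 ]
 [ 32.25  21.17  30.25]]
```

{"method": "arm_command", "body": {"steps": [[[0.3, 0.66, -0.06, 0, 0, 0, 0.1], [0.3, 0.7, -0.06, 0, 0, 0, 0], [0.3, 0.6, -0.05, 0, 0, 0, 0], [0.3, 0, 0, 0, 0, 0, 0], [0.3, 0, 0, 0.24, 0, 0, 0], [0.3, 0, 0, 0.2, 0, 0, 0], [0.3, 0, 0, 0, 0, 0, 0]]]}}

```text
time_s: 8.43
eef_pos: [542.3, 314.5, 42.7]
ee_rot: [0.0, 0.998, -0.055, -0.001]
force: [-1.1, -0.2, -1.2]
grip_width: 0.479
grip_force: 42.0
```

{"method": "arm_command", "body": {"steps": [[[0.3, 0.03, 0, 0.06, 0, 0, 0], [0.3, 0.01, 0, 0.06, 0, 0, 0], [0.3, 0, 0, 0.04, 0, 0, 0], [0.3, 0, 0, 0, 0, 0, 0]]]}}

```text
time_s: 8.93
eef_pos: [545.2, 314.3, 35.7]
ee_rot: [0.0, 0.998, -0.055, -0.0]
force: [0.4, -0.8, -1.1]
grip_width: 0.477
grip_force: 42.0
```

{"method": "arm_command", "body": {"steps": [[[0.3, 0, 0, 0.03, 0, 0, 0], [0.3, 0, 0, 0, 0, 0, 0], [0.3, 0, 0, 0, 0, 0, 0]]]}}

```text
time_s: 9.3
eef_pos: [545.4, 314.4, 34.4]
ee_rot: [-0.0, 0.998, -0.055, 0.0]
force: [-0.6, 0.0, 0.2]
grip_width: 0.479
grip_force: 42.1
```

{"method": "arm_command", "body": {"steps": [[[0.3, 0, 0, 0.02, 0, 0, 0], [0.3, 0, 0, 0, 0, 0, 0], [0.3, 0, 0, 0, 0, 0, 0]]]}}

```text
time_s: 9.68
eef_pos: [545.4, 314.4, 34.4]
ee_rot: [-0.0, 0.998, -0.055, 0.0]
force: [-4.3, -0.2, 8.0]
grip_width: 0.484
grip_force: 43.1
```

The block touches the floor at the expected height, so I'll release it, rise and check.

{"method": "arm_command", "body": {"steps": [[[0.54, 0, 0, 0, 0, 0, 0], [0.6, 0, 0, 0, 0, 0, 0], [0.65, 0, 0, 0, 0, 0, 0], [0.65, 0, 0, -0.2, 0, 0, 0], [0.65, 0, 0, -0.8, 0, 0, 0], [0.65, 0, 0, -1, 0, 0, 0], [0.65, -0.3, 0, -1, 0, 0, 0], [0.65, -0.3, 0, 0, 0, 0, 0]]]}}

```text
time_s: 10.68
eef_pos: [516.6, 318.3, 188.3]
ee_rot: [-0.002, 0.998, -0.055, 0.004]
force: [0.5, 0.5, -0.7]
grip_width: 0.651
grip_force: 0.0
```

Run:
```python
from h import *
s,im=snap('wrist','w4');print(s['time_s'],s['eef_pos'],s['force'])
cv2.imwrite('pics/w4b.png',cv2.resize(cv2.imread('pics/w4.png')[20:320,56:456],(800,600)))
```

```text
10.675 [516.5792573  318.29758609 188.3385008 ] [ 0.47438233  0.4736237  -0.73749067]
```

View pics/w4b.png

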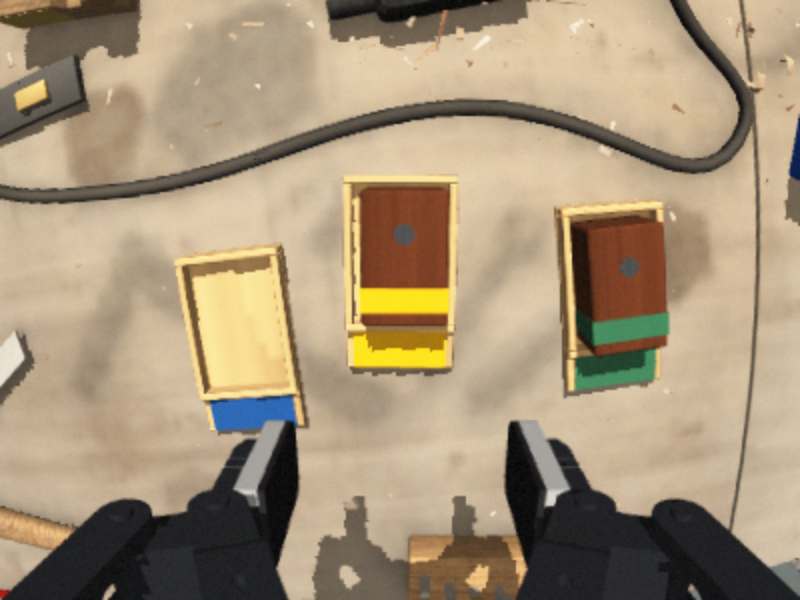

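The yellow-striped block lies flat in the yellow-labelled tray and the neighbouring trays are undisturbed. Next is the bar, at about (447,-197,86) with chest yaw 0.07.

```bash
python3 -c "
from h import *
a=plan([447.5,-197,175],0.07,13,0.47)
plan([447.5,-197,81],0.07,4,0.47,start=a)"
```

```text
[0.47, -0.02, 0.8, 0.02, 0.0, 0.0, -0.9],[0.47, -0.12, 0.79, 0.02, 0.0, 0.0, -0.9],[0.47, -0.23, 0.77, 0.01, 0.0, 0.0, -0.9],[0.47, -0.33, 0.73, 0.02, 0.0, 0.0, -0.9],[0.47, -0.42, 0.68, 0.01, 0.0, 0.0, -0.9],[0.47, -0.51, 0.61, 0.02, 0.0, 0.0, -0.9],[0.47, -0.59, 0.54, 0.01, 0.0, 0.0, -0.9],[0.47, -0.66, 0.46, 0.02, 0.0, 0.0, -0.9],[0.47, -0.71, 0.36, 0.01, 0.0, 0.0, -0.89],[0.47, -0.75, 0.27, 0.02, 0.0, 0.0, -0.9],[0.47, -0.78, 0.16, 0.01, 0.01, 0.0, -0.89],[0.47, -0.8, 0.05, 0.02, 0.01, -0.01, -0.9],[0.47, -0.8, -0.05, 0.01, 0.0, 0.0, -0.89]
end [ 447.5 -197.1  175.1] 0.07
[0.47, 0.0, 0.0, 0.47, 0.0, 0.0, 0.0],[0.47, 0.0, 0.0, 0.47, 0.0, 0.0, 0.0],[0.47, 0.0, 0.0, 0.47, 0.0, 0.0, 0.0],[0.47, 0.0, 0.0, 0.47, 0.0, 0.0, 0.0]
end [ 447.5 -197.    81.1] 0.07
```

{"method": "arm_command", "body": {"steps": [[[0.47, -0.02, 0.8, 0, 0, 0, -0.9], [0.47, -0.12, 0.79, 0, 0, 0, -0.9], [0.47, -0.23, 0.77, 0, 0, 0, -0.9], [0.47, -0.33, 0.73, 0.1, 0, 0, -0.9], [0.47, -0.42, 0.68, 0, 0, 0, -0.9], [0.47, -0.51, 0.61, 0, 0, 0, -0.9], [0.47, -0.59, 0.54, 0.1, 0, 0, -0.9], [0.47, -0.66, 0.46, 0, 0, 0, -0.9]]], "squeeze": 30}}

```text
time_s: 11.72
eef_pos: [473.7, -1.1, 173.2]
ee_rot: [-0.0, 0.884, 0.468, -0.0]
force: [0.8, -0.9, 0.8]
grip_width: 0.468
grip_force: 0.0
```

{"method": "arm_command", "body": {"steps": [[[0.47, -0.71, 0.36, 0, 0, 0, -0.89], [0.47, -0.75, 0.27, 0, 0, 0, -0.9], [0.47, -0.78, 0.16, 0, 0, 0, -0.89], [0.47, -0.8, 0.05, 0, 0, 0, -0.9], [0.47, -0.8, -0.05, 0, 0, 0, -0.9], [0.47, 0, 0, 0, 0, 0, 0], [0.47, 0, 0, 0, 0, 0, 0]]]}}

```text
time_s: 12.6
eef_pos: [448.2, -197.2, 173.2]
ee_rot: [-0.0, 0.682, 0.731, 0.0]
force: [-0.2, 0.5, 0.3]
grip_width: 0.474
grip_force: 0.0
```

Run:
```python
from h import *
np.set_printoptions(precision=3,suppress=True)
s,im=snap('wrist','w5');M,p=tool(s);print(s['time_s'],p,M,s['force'],s['grip_width'])
np.save('pics/w5s.npy',s,allow_pickle=True)
cv2.imwrite('pics/w5b.png',cv2.resize(cv2.imread('pics/w5.png'),(768,576)))
```

```text
12.6 [ 448.226 -197.2    173.246] [[-0.069  0.998 -0.   ]
 [ 0.998  0.069  0.001]
 [ 0.001 -0.    -1.   ]] [-0.163  0.465  0.323] 0.4736622536431468
```

View pics/w5b.png

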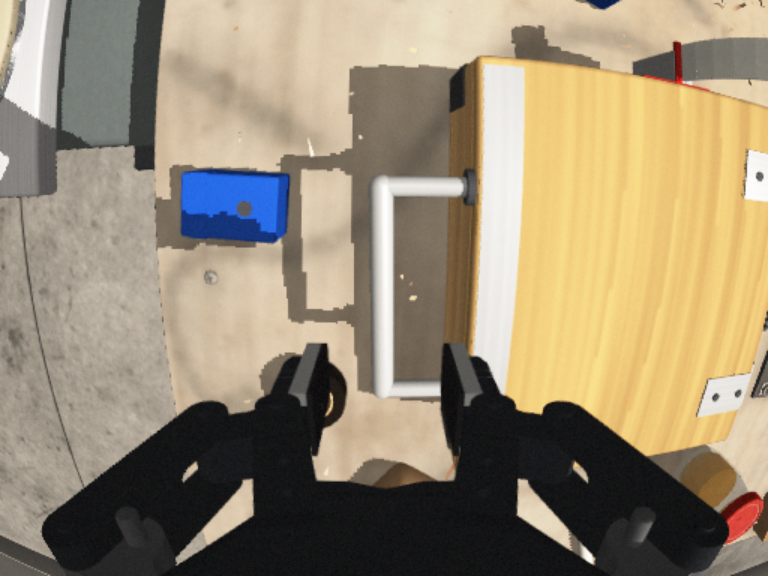

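The bar runs from (382,187) to (385,388), lies between the fingers and is parallel to the hinge. The tape roll and blue block are clear of the descent.

Run:
```python
from h import *
np.set_printoptions(precision=1,suppress=True)
s=np.load('pics/w5s.npy',allow_pickle=True).item();M,p=tool(s)
w=lambda l,z:plane('wrist',(np.array(l,float)+.5)/1.5-.5,z,s)
P=w([(382,187),(385,388)],88);print(P,P.mean(0),((P-p)@M))
L=w([(482,57),(470,350)],92);print(L,(L-p)@M)
```

```text
[[ 444.1 -141.7   88. ]
 [ 453.1 -250.5   88. ]] [ 448.6 -196.1   88. ] [[ 55.6  -0.2  85.3]
 [-53.6   1.2  85.2]]
[[ 486.7  -74.3   92. ]
 [ 496.3 -222.5   92. ]] [[119.9  46.9  81.3]
 [-28.6  46.3  81.2]]
```

{"method": "arm_command", "body": {"steps": [[[0.47, 0.02, 0.01, 0.6, 0, 0, 0], [0.47, 0, 0, 0.6, 0, 0, 0], [0.47, 0, 0, 0.45, 0, 0, 0], [0.47, 0, 0, 0.2, 0, 0, 0], [0.3, 0, 0, 0, 0, 0, 0], [0.05, 0, 0, 0, 0, 0, 0], [0.05, 0, 0, 0, 0, 0, 0], [0.05, 0, 0, 0, 0, 0, 0]]], "squeeze": 30}}

```text
time_s: 13.65
eef_pos: [446.6, -196.6, 81.2]
ee_rot: [-0.002, 0.681, 0.732, -0.002]
force: [-15.8, -3.7, 5.8]
grip_width: 0.124
grip_force: 31.5
```

{"method": "arm_command", "body": {"steps": [[[0.05, 0, 0, 0, 0, 0, 0], [0.05, 0, 0, 0, 0, 0, 0], [0.05, 0, 0, 0, 0, 0, 0]]]}}

```text
time_s: 14.02
eef_pos: [446.5, -196.6, 81.2]
ee_rot: [-0.002, 0.681, 0.732, -0.002]
force: [-15.3, -2.8, 5.1]
grip_width: 0.127
grip_force: 31.5
```

The bar is gripped. The side force shows the bar about 2 mm nearer the robot than I commanded, so I'll relieve that and plan the arc about the hinge.

```bash
cat >> h.py <<'E'
r_,a0=265.07,0.0226
def arc(th):return np.array([265-r_*np.cos(np.array(th)+a0),r_*np.sin(np.array(th)+a0)-6])
def rows(ths):
    q=arc(ths).T/50;d=np.zeros(2);o=[]
    for i in range(1,len(q)):
        st=np.round(q[i]-q[0]-d,3);d+=st;o.append([0.05,0,float(st[0]),float(-st[1]),0,0,0])
    print(o)
E
python3 -c "
from h import *
t=[0,.015]+list(np.arange(1,22)*.04)
rows(t[:9]);rows(t[8:17]);rows(t[16:])
print([arc(x).round(1).tolist() for x in(t[8],t[16],t[-1])])"
```

```text
[[0.05, 0, 0.002, -0.079, 0, 0, 0], [0.05, 0, 0.007, -0.133, 0, 0, 0], [0.05, 0, 0.018, -0.211, 0, 0, 0], [0.05, 0, 0.025, -0.211, 0, 0, 0], [0.05, 0, 0.035, -0.209, 0, 0, 0], [0.05, 0, 0.042, -0.208, 0, 0, 0], [0.05, 0, 0.051, -0.205, 0, 0, 0], [0.05, 0, 0.06, -0.204, 0, 0, 0]]
[[0.05, 0, 0.067, -0.201, 0, 0, 0], [0.05, 0, 0.075, -0.198, 0, 0, 0], [0.05, 0, 0.084, -0.195, 0, 0, 0], [0.05, 0, 0.09, -0.192, 0, 0, 0], [0.05, 0, 0.099, -0.188, 0, 0, 0], [0.05, 0, 0.106, -0.184, 0, 0, 0], [0.05, 0, 0.113, -0.179, 0, 0, 0], [0.05, 0, 0.12, -0.175, 0, 0, 0]]
[[0.05, 0, 0.127, -0.17, 0, 0, 0], [0.05, 0, 0.134, -0.164, 0, 0, 0], [0.05, 0, 0.14, -0.159, 0, 0, 0], [0.05, 0, 0.147, -0.154, 0, 0, 0], [0.05, 0, 0.152, -0.147, 0, 0, 0], [0.05, 0, 0.158, -0.141, 0, 0, 0]]
[[12.0, 73.0], [49.7, 148.6], [92.6, 195.3]]
```

{"method": "arm_command", "body": {"steps": [[[0.05, 0, -0.04, 0, 0, 0, 0], [0.05, 0, 0, 0, 0, 0, 0]]]}}

```text
time_s: 14.28
eef_pos: [446.4, -196.7, 81.4]
ee_rot: [-0.0, 0.682, 0.732, -0.0]
force: [-4.6, 0.5, 4.0]
grip_width: 0.124
grip_force: 31.3
```

{"method": "arm_command", "body": {"steps": [[[0.05, 0, 0, -0.08, 0, 0, 0], [0.05, 0, 0.01, -0.13, 0, 0, 0], [0.05, 0, 0.02, -0.21, 0, 0, 0], [0.05, 0, 0.025, -0.21, 0, 0, 0], [0.05, 0, 0.035, -0.21, 0, 0, 0], [0.05, 0, 0.04, -0.21, 0, 0, 0], [0.05, 0, 0.05, -0.205, 0, 0, 0], [0.05, 0, 0.06, -0.205, 0, 0, 0]]]}}

```text
time_s: 15.28
eef_pos: [457.9, -195.9, 154.5]
ee_rot: [-0.001, 0.682, 0.732, -0.001]
force: [-7.3, -0.0, 0.1]
grip_width: 0.128
grip_force: 30.1
```

{"method": "arm_command", "body": {"steps": [[[0.05, 0, 0.055, -0.2, 0, 0, 0], [0.05, 0, 0.07, -0.2, 0, 0, 0], [0.05, 0, 0.08, -0.195, 0, 0, 0], [0.05, 0, 0.09, -0.19, 0, 0, 0], [0.05, 0, 0.1, -0.19, 0, 0, 0], [0.05, 0, 0.105, -0.185, 0, 0, 0], [0.05, 0, 0.115, -0.18, 0, 0, 0], [0.05, 0, 0.12, -0.175, 0, 0, 0]]]}}

```text
time_s: 16.27
eef_pos: [494.3, -193.3, 231.0]
ee_rot: [-0.001, 0.682, 0.732, -0.001]
force: [-13.0, 1.3, 6.4]
grip_width: 0.129
grip_force: 29.7
```

{"method": "arm_command", "body": {"steps": [[[0.05, 0, 0.125, -0.17, 0, 0, 0], [0.05, 0, 0.135, -0.165, 0, 0, 0], [0.05, 0, 0.14, -0.16, 0, 0, 0], [0.05, 0, 0.145, -0.155, 0, 0, 0], [0.05, 0, 0.15, -0.145, 0, 0, 0], [0.05, 0, 0.16, -0.14, 0, 0, 0], [0.05, 0, 0, 0, 0, 0, 0]]]}}

```text
time_s: 17.15
eef_pos: [537.7, -190.2, 279.8]
ee_rot: [0.001, 0.682, 0.732, -0.0]
force: [-15.7, 3.5, 14.9]
grip_width: 0.124
grip_force: 31.1
```

Run:
```python
from h import *
np.set_printoptions(precision=3,suppress=True)
s,im=snap('wrist','w6');s2,im2=snap('side','s6');M,p=tool(s);print(p,s['force'])
d=p-[446.4,-196.7,81.4];h=d[0]*np.cos(.071)+d[1]*np.sin(.071)
print('theta',np.arctan2(d[2]+6,265-h)-a0,'r',np.hypot(d[2]+6,265-h))
# gauge: predicted pixels of gauge angles, and red/green blobs
for n in('wrist','side'):
    b=cv2.imread(f"pics/{'w6' if n=='wrist' else 's6'}.png");hh=cv2.cvtColor(b,cv2.COLOR_BGR2HSV)
    for nm,m in(('red',cv2.inRange(hh,(0,150,80),(6,255,255))|cv2.inRange(hh,(174,150,80),(180,255,255))),('green',cv2.inRange(hh,(45,80,40),(85,255,255)))):
        k=cv2.connectedComponentsWithStats(m);print(n,nm,[(k[2][i].tolist(),k[3][i].round(1).tolist()) for i in range(1,k[0]) if k[2][i][4]>3])
hg=np.array([446.4+265*np.cos(.071)-196.7*0,-196.7+265*np.sin(.071),80]);cx=np.array([np.cos(.071),np.sin(.071),0]);cy=np.array([-cx[1],cx[0],0])
for th in(.7,.785,.87,.9,.93,.96):
    P=hg+128*cy+92*(-np.cos(th)*cx+[0,0,np.sin(th)]);print(th,P,project('side',P),project('wrist',P,s))
```

```text
[ 537.749 -190.157  279.779] [-15.667   3.546  14.861]
theta 0.8445702525125455 r 268.0378022065642
wrist red [([375, 25, 6, 23, 94], [377.4, 35.5]), ([382, 27, 6, 23, 113], [384.7, 38.0]), ([409, 296, 23, 18, 204], [421.3, 303.0])]
wrist green [([380, 27, 2, 22, 28], [380.8, 36.9]), ([367, 28, 8, 17, 123], [370.7, 35.2])]
side red [([340, 67, 11, 6, 46], [344.7, 69.7]), ([203, 105, 1, 5, 5], [203.0, 107.0]), ([313, 117, 7, 6, 15], [316.1, 119.3]), ([487, 179, 7, 7, 20], [490.2, 181.6]), ([352, 280, 4, 9, 14], [353.7, 284.3]), ([357, 280, 17, 14, 127], [364.7, 286.2]), ([361, 290, 16, 10, 42], [369.6, 296.2]), ([362, 344, 41, 13, 412], [382.2, 349.9])]
side green [([242, 156, 3, 5, 9], [242.9, 157.6]), ([233, 162, 2, 7, 13], [233.5, 165.2])]
0.7 [631.464 -55.215 139.268] [[284.959 183.107]] [[365.7    46.824]]
0.785 [636.736 -54.84  145.028] [[286.766 181.576]] [[373.122  46.545]]
0.87 [642.477 -54.432 150.318] [[288.727 180.143]] [[380.982  46.455]]
0.9 [644.608 -54.28  152.066] [[289.453 179.663]] [[383.84   46.471]]
0.93 [646.79  -54.125 153.749] [[290.196 179.198]] [[386.735  46.514]]
0.96 [649.021 -53.966 155.366] [[290.955 178.747]] [[389.66   46.583]]
```

The gauge in the wrist picture shows the red pointer at column 377. The green band and red mark meet at column 382 and the red mark ends at 387, so the lid is at about 0.83 rad. I'll ease it past the mark slowly.

{"method": "arm_command", "body": {"steps": [[[0.05, 0, 0.07, -0.1, 0, 0, 0], [0.05, 0, 0.09, -0.09, 0, 0, 0], [0.05, 0, 0.095, -0.08, 0, 0, 0], [0.05, 0, 0.1, -0.08, 0, 0, 0], [0.05, 0, 0.1, -0.07, 0, 0, 0], [0.05, 0, 0.1, -0.07, 0, 0, 0], [0.05, 0, 0, 0, 0, 0, 0], [0.05, 0, 0, 0, 0, 0, 0]]]}}

```text
time_s: 18.25
eef_pos: [565.9, -188.1, 301.5]
ee_rot: [0.0, 0.682, 0.732, 0.0]
force: [-4.3, 3.7, 6.2]
grip_width: 0.122
grip_force: 30.5
```

```bash
cat > g.py <<'E'
from h import *
import sys
s,im=snap('wrist',sys.argv[1]);M,p=tool(s);print(s['time_s'],p.round(1),np.round(s['force'],1),s['grip_width'],s['grip_force'])
d=p-[446.4,-196.7,81.4];h=d[0]*np.cos(.071)+d[1]*np.sin(.071)
print('theta kin',np.arctan2(d[2]+6,265-h)-a0,'r',np.hypot(d[2]+6,265-h))
hh=cv2.cvtColor(cv2.imread(f'pics/{sys.argv[1]}.png'),cv2.COLOR_BGR2HSV)
for nm,m in(('red',cv2.inRange(hh,(0,150,80),(6,255,255))|cv2.inRange(hh,(174,150,80),(180,255,255))),('green',cv2.inRange(hh,(45,80,40),(85,255,255)))):
    m[120:]=0;k=cv2.connectedComponentsWithStats(m);print(nm,[(k[2][i].tolist(),k[3][i].round(1).tolist()) for i in range(1,k[0]) if k[2][i][4]>3])
ax=np.array([446.4,-196.7,81.4])+265*np.array([np.cos(.071),np.sin(.071),0]);ax[2]=80;cx=np.array([np.cos(.071),np.sin(.071),0]);cy=np.array([-cx[1],cx[0],0])
for th in(.7,.785,.87,.93,.97,1.01):print(th,project('wrist',ax+128*cy+92*(-np.cos(th)*cx+[0,0,np.sin(th)]),s).round(1))
E
python3 g.py w7
```

```text
18.25 [ 565.9 -188.1  301.5] [-4.3  3.7  6.2] 0.12191543798923649 30.53652137517929
theta kin 0.9771824323796352 r 268.70882973825684
red [([352, 26, 5, 22, 74], [353.8, 35.4]), ([346, 29, 5, 15, 60], [348.4, 35.2])]
green [([332, 29, 14, 11, 90], [340.4, 32.7])]
0.7 [[331.3  47.9]]
0.785 [[338.   47.4]]
0.87 [[345.2  47.1]]
0.93 [[350.5  46.9]]
0.97 [[354.2  46.9]]
1.01 [[357.9  46.9]]
```

The pointer is now at 353.8, just beyond the red mark (346–351), at about 0.96 rad. I'll ease it back into the green band.

{"method": "arm_command", "body": {"steps": [[[0.05, 0, -0.075, 0.05, 0, 0, 0], [0.05, 0, -0.075, 0.055, 0, 0, 0], [0.05, 0, -0.075, 0.055, 0, 0, 0], [0.05, 0, -0.075, 0.055, 0, 0, 0], [0.05, 0, -0.07, 0.055, 0, 0, 0], [0.05, 0, -0.07, 0.06, 0, 0, 0], [0.05, 0, -0.07, 0.06, 0, 0, 0], [0.05, 0, -0.07, 0.06, 0, 0, 0]]]}}

```text
time_s: 19.3
eef_pos: [536.9, -190.4, 279.1]
ee_rot: [0.001, 0.682, 0.732, 0.0]
force: [-5.6, 2.1, 4.9]
grip_width: 0.123
grip_force: 30.9
```

{"method": "arm_command", "body": {"steps": [[[0.05, 0, -0.065, 0.06, 0, 0, 0], [0.05, 0, -0.04, 0.04, 0, 0, 0], [0.05, 0, 0, 0, 0, 0, 0], [0.05, 0, 0, 0, 0, 0, 0], [0.05, 0, 0, 0, 0, 0, 0]]]}}

```text
time_s: 19.92
eef_pos: [531.6, -190.7, 274.1]
ee_rot: [0.0, 0.682, 0.732, 0.0]
force: [-6.4, 3.9, 6.5]
grip_width: 0.124
grip_force: 31.0
```

```bash
python3 g.py w8
```

```text
19.925 [ 531.6 -190.7  274.1] [-6.4  3.9  6.5] 0.1240092955379889 31.00059002637863
theta kin 0.8133138609023977 r 267.8522243022161
red [([381, 24, 5, 25, 105], [382.9, 36.1]), ([391, 27, 6, 23, 116], [393.1, 38.1])]
green [([386, 27, 5, 23, 107], [387.9, 38.2]), ([375, 28, 6, 18, 84], [377.5, 35.8])]
0.7 [[373.9  46.7]]
0.785 [[381.5  46.5]]
0.87 [[389.5  46.5]]
0.93 [[395.3  46.6]]
0.97 [[399.3  46.7]]
1.01 [[403.3  46.9]]
```

The pointer is at 383, in the middle of the green band (375–391) and still, with the bar firmly held. I'll hand the job in.

```bash
python3 -c "
from rig import *
print(finish_job())"
```

```text
the job is handed in; nothing more can be done
None
```

The job is handed in: the yellow-striped block lies flat in the yellow-labelled tray, and the lid was raised to about 0.96 rad, just past balance, then eased back and held by the bar at about 0.79 rad in the green band, at 20 s on the robot's clock.

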